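Draw the slide gate to drop heat sinks into a tray

TASK

Slide the empty tray, by its bar handle, under the chute of the heat-sink hopper so that it is centred below the spout. Then draw the hopper's slide gate out until it comes up against its end stop, so that all three heat sinks drop into the tray. Leave the tray with the heat sinks under the chute and the gate fully out, and do not disturb the other things on the bench.

Things in the scene. Friction and masses are not known exactly. Their poses are not given: they have to be found in the camera images.
- tray_mid (a point): Centre of the inner floor of the loose black tray, 4 mm above its underside. An open box 160 (x) x 100 (y) x 40 mm high, walls and floor 4 mm, about 0.3 kg, standing on the bench; bar handle to its -x. z up. Best slid flat on the bench: lifted by the bar it droops.
- tray_grip (a point): Grasp point on the tray's handle, a solid level bar 20 mm wide (y), from 12 to 40 mm above the bench, sticking out 80 mm along the tray's -x from the middle of that wall. The point lies 125 mm along -x from the tray's centre, 26 mm above the bench. Axes: those of the tray.
- chute (a point): Centre of the hopper's spout opening, 90 (x) x 44 mm (y) inside, 78 mm above the bench. Axes: those of the hopper, z up; the robot's side is -x.
- hopper: Fixed grey sheet-metal hopper; origin on the bench under the chute's centre. Chute 96 (x) x 50 mm (y) outside, front wall vertical at x = -48 mm, back sloping out to x = 127 mm above z = 180, top at 283 mm. Held by a dark column behind, whose foot (120 mm wide in y) begins at x = +125 mm; below the spout the front and both sides are open.
- gate_grip (a point): Grasp point on the gate's handle, a black upright block 20 x 20 mm, 94 to 144 mm above the bench, at the outer end of the steel gate strip. The point is on its axis, 125 mm above the bench and, gate shut, 150 mm along the hopper's +y from the chute's centre. Axes: those of the hopper. The gate draws out along +y.
- stop_bar (a point): Middle of the top of the steel end-stop bar, 113 mm above the bench, which crosses the gate's guides 106 mm along the hopper's +y from the chute's centre. The bar is 112 x 8 x 14 mm; 30 mm of space between it and the handle block when the gate is shut.
- gate (a joint): How far the gate is drawn out, m: 0 shut, 0.066 against its end stop. It starts shut or up to 4 mm drawn, holding the heat sinks back. It takes 3 to 4 N to draw and stays where it is left.
- sink0_mid (a point): Centre of one of the three finned aluminium heat sinks, 22 x 30 x 18 mm, 25 g, lying loose side by side on the shut gate inside the chute.
- sink1_mid (a point): Centre of one of the three finned aluminium heat sinks, 22 x 30 x 18 mm, 25 g, lying loose side by side on the shut gate inside the chute.
- sink2_mid (a point): Centre of one of the three finned aluminium heat sinks, 22 x 30 x 18 mm, 25 g, lying loose side by side on the shut gate inside the chute.
- meter: yellow handheld multimeter lying flat, 190 x 90 x 45 mm; bystander; origin at the centre of its underside
- board: green circuit board on four brass feet, 130 x 100 x 22 mm; bystander; origin at the centre of its underside
- spool: bare metal spool standing on end, 54 mm across, 42 mm high; bystander; origin at the centre of its underside
- bottle: small closed bottle, 44 mm across, 105 mm high; bystander; origin at the centre of its underside
- driver: black-handled screwdriver lying flat; bystander
- bin: open grey box without a handle, 100 x 80 x 50 mm; bystander; origin at the centre of its underside

How it is judged:
By the outcome, as a careful person would: the job done as asked, in the order asked, and still so for the second after the job is handed in, with the robot touching nothing.
It also fails if it takes over 48 s, if anything falls off the work surface, if the arm or the gripper's body presses on something with over 40 N, if the wrist force passes 120 N, or if a joint passes its speed limit or range.

ROBOT

A 6-joint arm with a two-finger parallel gripper is mounted at the origin on the work surface. World frame = base frame: x ahead of the robot, y to its left, z up, the work surface at z = 0. Lengths are in mm, angles in rad, forces in N, time in s.
With the tool pointing down it reaches from about 400 to 925 mm from the base axis. Payload 12.5 kg.
Tool frame: the origin (TCP) lies on the mounting face of the last link; the fingertips stand 190 mm ahead of it and the grasp point (between the pads) lies 171 mm ahead of it; z points along the fingers, y is the line along which they close (so a half turn about z gives the same grasp; the last joint's range is limited). The gripper opens to 95 mm and grips with 3 to 60 N. Pads are 20 mm wide; open, the fingers measure 119 mm over their backs; the gripper's body (75 mm by 180 mm) begins 59 mm behind the grasp point.
Start: joints at [1.003, 0.491, 1.559, -0, 1.092, -0.106], TCP at [278.453, 559.544, 404.761] pointing down, gripper open.
Joint ranges: [-3.1, 3.1], [-0.84, 2.19], [0.05, 2.79], [-1.13, 4.28], [0.06, 2.93], [-2.69, 2.69]. Speed limits (rad/s): [2.22, 2.22, 2.79, 3.14, 3.14, 3.14].

INTERFACE

Orientations are given as [roll, pitch, yaw] about the fixed x, y, z axes, in that order (R = Rz(yaw) Ry(pitch) Rx(roll)).
In Python, from cell import env gives the robot as it stands.
- The arm moves only by the tool carry_out, never from a script. Its argument "series" is a list of rows, each a list of 5 numbers: the shift along the tool's x, y, z in m, then the turn about the tool's z in degrees, then the opening, from 0 (shut) to 1 (fully open). A call has 1 to 20 rows; each row is the pose to reach, as a shift and turn from the pose commanded when the call began, along the tool's axes at that moment; what a row does not reach only later rows make up. A row lasts 1/8 s, in which the tool goes at most 62.5 mm and 10.7 degrees, less where a joint would pass 70% of its speed; a pose out of reach is approached as far as the arm can. A call with a gripper value outside its range is refused whole. The fingers move at their own pace and stop on an object; the grip force is fixed at half the most. Time passes only in rows, so rows that repeat a pose let the fingers close. It gives the time, the measured TCP pose, the force, the opening and the grip force at its end, in the units of the state.
- env.state(): the state, without advancing time (a new reading comes with each control period).
- env.read_camera(name): name is "side" or "top"; returns (picture, depth): 384x512x3 uint8, red, green, blue; 384x512 float32, mm along the optical axis (not along the pixel's ray), 0 where there is no reading.
- env.get_calibration(name): a dict with "intrinsics" (3x3 intrinsics, pixels), "cam_to_world" (4x4, takes a point from camera to world coordinates). Camera axes: x right, y up, looking along -z (the intrinsics and any distortion apply to the point x, -y, -z); pixel columns grow to the right and rows downward; lengths in mm; the calibration is good to about 2 mm. A picture is of the moment at which its call begins. get_calibration takes no time and is no camera call.
- env.job_done(): hands the job in; it is judged then, once.
The state is a dict: "t": time; "joints": joint angles; "qvel": joint speeds; "tau": joint torques, N m; "eef_pos": TCP position; "tcp_rot": TCP orientation; "ft_force": force on the tool from outside, world axes, zero at the start; "moment": the same for the moment, N m; "opening": opening from 0.0 (shut) to 1.0 (fully open); "grip_force": force on a finger pad.
Only numpy, scipy, OpenCV 4.12 (cv2) and the standard library are available. Lean on these libraries where they do the work, as an engineer would, in place of code of your own. Each camera call takes 0.05 s, during which the arm holds its last target. There are 200 camera calls.

## Working session

There is one attempt and no reset: what is moved stays moved. The work goes in short steps, Python scripts to look and compute and a tool call to move; the robot and the scene stay as the last step left them, time stands still between calls to the robot, and variables do not carry over. Pictures are saved under pics/ and viewed, at most 10 in all, crops included, and the job is handed in when it is done.

Besides the shell and the picture viewer there is one more tool, called after "Emit:" as name(argument=value, ...) on one line, values as JSON. carry_out: Moves the arm, as the interface text tells. Its arguments: {"type":"object","properties":{"series":{"type":"array","items":{"type":"array","items":{"type":"number"}}}},"required":["series"]}

```bash
mkdir -p pics
cat > h.py <<'E'
import numpy as np, cv2
from cell import env
def cloud(n):
    im,d=env.read_camera(n); c=env.get_calibration(n); K=np.array(c["intrinsics"]); T=np.array(c["cam_to_world"])
    v,u=np.mgrid[:384,:512]
    P=np.stack([(u-K[0,2])/K[0,0]*d,-(v-K[1,2])/K[1,1]*d,-d],-1)
    W=P@T[:3,:3].T+T[:3,3]; W[d==0]=np.nan
    return im,W,c
E
python3 - <<'E'
from h import *
print(env.state())
for n in("top","side"):
    im,W,c=cloud(n); np.save(n+".npy",W); cv2.imwrite(n+"_raw.png",im[...,::-1]); cv2.imwrite(f"pics/{n}0.png",cv2.resize(im[...,::-1],(768,576))); print(n,c)
E
```

```text
{'t': 0.0, 'joints': array([ 1.00341043e+00,  4.91542592e-01,  1.55946044e+00,  2.64564710e-07,
        1.09167064e+00, -1.05647904e-01]), 'qvel': array([-0.00013299, -0.00063918, -0.00155853,  0.0011697 , -0.00134254,
        0.00117031]), 'tau': array([ 6.40833387e-04, -6.12650013e+01, -2.58185560e+01,  6.92928233e-02,
        4.81635472e-02, -6.44132956e-05]), 'eef_pos': array([278.42665177, 559.51471615, 404.16838592]), 'tcp_rot': array([-3.14051769e+00, -1.14228302e-04,  2.67985448e+00]), 'ft_force': array([ 0.34068045,  0.20524823, -0.90625345]), 'moment': array([-0.0046955 , -0.01857635, -0.00362037]), 'grip_force': 0.0, 'opening': 1.0017961277913798}
top {'intrinsics': array([[466.20239159,   0.        , 260.48172507],
       [  0.        , 466.20239159, 187.12367245],
       [  0.        ,   0.        ,   1.        ]]), 'cam_to_world': array([[-5.86344926e-02,  9.77717534e-01, -2.01569888e-01,
         3.08382508e+02],
       [-9.98279504e-01, -5.73927248e-02,  1.20044661e-02,
         6.32907575e+01],
       [ 1.68331920e-04,  2.01926964e-01,  9.79400568e-01,
         1.38670895e+03],
       [ 0.00000000e+00,  0.00000000e+00,  0.00000000e+00,
         1.00000000e+00]])}
side {'intrinsics': array([[362.56708353,   0.        , 253.21691673],
       [  0.        , 362.56708353, 189.05331417],
       [  0.        ,   0.        ,   1.        ]]), 'cam_to_world': array([[ 7.34305869e-01,  5.24315340e-01, -4.31147671e-01,
         1.20512368e+02],
       [-6.78808422e-01,  5.70667606e-01, -4.62122938e-01,
        -4.31580524e+02],
       [ 3.74386366e-03,  6.32006256e-01,  7.74954242e-01,
         8.87694630e+02],
       [ 0.00000000e+00,  0.00000000e+00,  0.00000000e+00,
         1.00000000e+00]])}
```

View pics/top0.png

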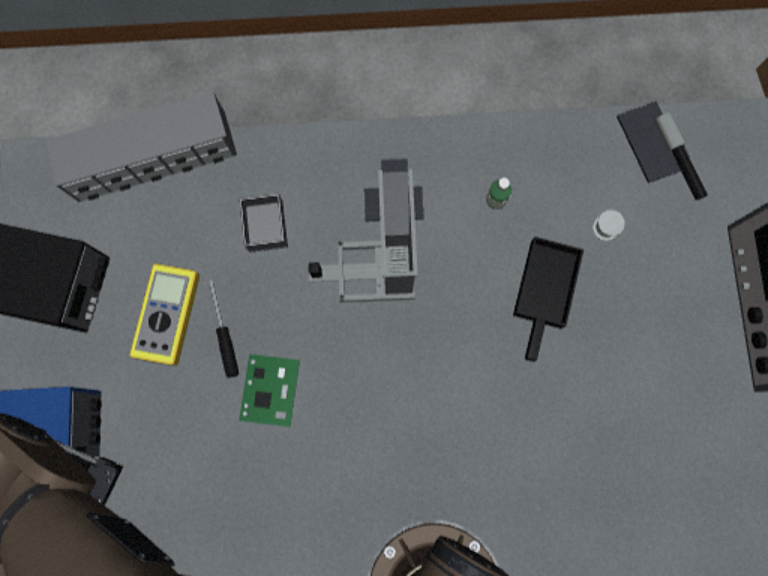

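View pics/side0.png

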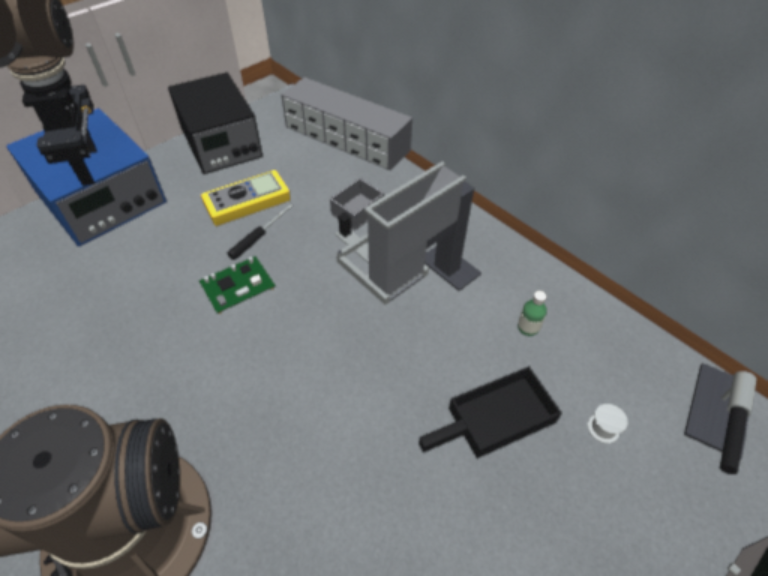

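The top view (768 px wide) shows the tray at (548,282) with its handle end at (532,358), the hopper at (395,230), and the gate handle at (316,270). The bottle is at (500,193) and the spool at (608,225). The side view agrees.

Run:
```python
from h import *
im=cv2.imread("top_raw.png"); W=np.load("top.npy"); S=np.load("side.npy"); g=im.max(2)
def rect(m,W,name):
    p=W[m][:,:2].astype(np.float32); r=cv2.minAreaRect(p); print(name,len(p),r[0],r[1],r[2],"z",np.nanmedian(W[m][:,2]));return r
v,u=np.mgrid[:384,:512]
reg=(u>330)&(u<400)&(v>150)&(v<250)
c=env.get_calibration("top");K=np.array(c["intrinsics"]);T=np.array(c["cam_to_world"])
def ray(u,v,z):
    d=T[:3,:3]@np.array([(u-K[0,2])/K[0,0],-(v-K[1,2])/K[1,1],-1]);return T[:3,3]+d*(z-T[2,3])/d[2]
m=(reg&(g<60)).astype(np.uint8)
n,l,s,_=cv2.connectedComponentsWithStats(m); k=1+s[1:,4].argmax(); m=(l==k).astype(np.uint8); print("blob",s[k])
body=cv2.morphologyEx(m,cv2.MORPH_OPEN,np.ones((17,17)))
cn=max(cv2.findContours(body,0,2)[0],key=cv2.contourArea)
pts=np.array([ray(*p,40)[:2] for p in cv2.boxPoints(cv2.minAreaRect(cn))]);print("tray px corners at z40",pts.round(),pts.mean(0))
hd=cv2.morphologyEx(m&~cv2.dilate(body,np.ones((5,5))),cv2.MORPH_OPEN,np.ones((3,3)))
n,l,s,cen=cv2.connectedComponentsWithStats(hd);k=1+s[1:,4].argmax();print("handle",s[k],ray(*cen[k],40))
vv,uu=np.nonzero(l==k);hp=np.array([ray(a,b,40)[:2] for a,b in zip(uu,vv)],np.float32);print("hand rect",cv2.minAreaRect(hp))
rect((m>0)&(W[...,2]>30)&(W[...,2]<50),W,"tray rim+handle cloud")
reg2=(u>190)&(u<300)&(v>95)&(v<210)
for nm,X in(("top",W),("side",S)):
    rm=(X[...,2]>274)&(X[...,2]<292)&(X[...,0]>450)&(X[...,0]<950)&(abs(X[...,1])<300)
    r=rect(rm,X,nm+" hopper rim"); print(cv2.boxPoints(r).round())
hm=reg2&(g<50)&(W[...,2]>135)&(W[...,2]<152)&(u<222); rect(hm,W,"gate handle top")
gm=S; 
a=(S[...,2]>100)&(S[...,2]<150)&(cv2.imread("side_raw.png").max(2)<50)&(S[...,0]>450)&(S[...,0]<800)&(S[...,1]>50)&(S[...,1]<400); rect(a,S,"gate handle side")
b=reg2&(W[...,2]>105)&(W[...,2]<120)&(g>90); rect(b,W,"guides")
cv2.imwrite("pics/c.png",cv2.resize(im[90:260,180:420],(768,544),interpolation=cv2.INTER_CUBIC))
for nm,a,b,z in(("bin",176,148,50),("bottle",333,128,105),("spool",406,149,42),("board",180,260,22)):print(nm,ray(a,b,z).round())
```

```text
blob [ 342  158   47   83 2149]
tray px corners at z40 [[ 495. -184.]
 [ 659. -236.]
 [ 629. -337.]
 [ 466. -283.]] [ 562.34644902 -260.11407455]
handle [350 219  12  22 175] [ 445.00792517 -220.82344362   40.        ]
hand rect ((445.5549621582031, -220.99777221679688), (22.554485321044922, 65.53206634521484), 71.54600524902344)
tray rim+handle cloud 495 (529.9541015625, -251.85043334960938) (100.40582275390625, 242.7262420654297) 70.81578826904297 z 38.39351255083102
top hopper rim 531 (633.3541259765625, 33.78697967529297) (57.04816436767578, 182.04090881347656) 89.00725555419922 z 281.77384233349926
[[542.   7.]
 [724.   4.]
 [725.  61.]
 [543.  64.]]
side hopper rim 581 (633.635009765625, 31.115190505981445) (60.011695861816406, 182.57708740234375) 88.6014404296875 z 281.9053660506794
[[542.   3.]
 [724.  -1.]
 [726.  59.]
 [543.  63.]]
gate handle top 49 (597.1273193359375, 187.10533142089844) (19.631452560424805, 17.051294326782227) 1.6415438652038574 z 142.35382256111234
gate handle side 93 (596.2608032226562, 183.92539978027344) (21.20929718017578, 18.9176025390625) 87.6655044555664 z 132.75920471157758
guides 301 (595.334716796875, 100.43795013427734) (191.06707763671875, 110.49149322509766) 88.60875701904297 z 110.05568749741792
bin [717. 291.  50.]
bottle [ 734. -171.  105.]
spool [ 676. -395.   42.]
board [388. 292.  22.]
```

View pics/c.png

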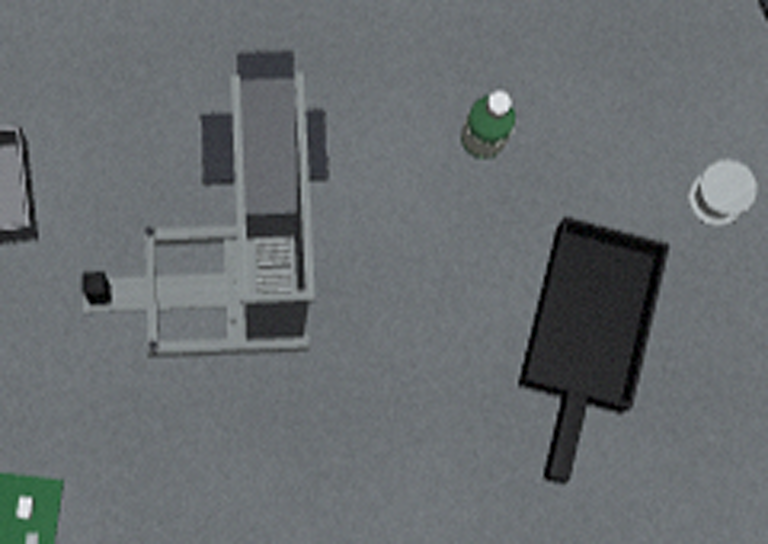

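The crop shows the gate handle at (96,288), the stop bar at x≈150, the fins in the chute at (273,265), and the tray with its handle end at (557,478).

Measured positions:
- **Hopper:** chute at about (594,34), yaw about -1.2°.
- **Tray:** centre at about (567.5,-264), yaw about -18.7°.
- **Grasp:** I will grip the bar 140 mm out from the tray's centre, at (435,-219).

The sizes agree with the figures given: rim 182x57 against 175x50, tray 243x100 against 240x100.

Emit:
carry_out(series=[[0, 0, -0.05, 0, 1], [0, 0, -0.1, 0, 1], [-0.336, -0.29, -0.1, -4, 1], [-0.336, -0.29, -0.1, -4, 1], [-0.336, -0.29, -0.1, -4, 1], [-0.336, -0.29, -0.1, -4, 1], [-0.336, -0.29, -0.1, -4, 1], [-0.336, -0.29, -0.1, -4, 1], [-0.336, -0.29, -0.1, -4, 1], [-0.336, -0.29, -0.1, -4, 1], [-0.487, -0.628, -0.1, -7.8, 1], [-0.487, -0.628, -0.1, -7.8, 1], [-0.487, -0.628, -0.1, -7.8, 1], [-0.487, -0.628, -0.1, -7.8, 1], [-0.487, -0.628, -0.1, -7.8, 1], [-0.487, -0.628, -0.1, -7.8, 1], [-0.487, -0.628, 0, -7.8, 1], [-0.487, -0.628, 0.05, -7.8, 1], [-0.487, -0.628, 0.09, -7.8, 1], [-0.487, -0.628, 0.09, -7.8, 1]])

```text
t: 2.6
eef_pos: [434.6, -218.8, 311.9]
tcp_rot: [3.139, -0.007, 2.817]
ft_force: [0.4, -0.9, 0.7]
opening: 1.0
grip_force: 0.0
```

Run:
```python
from h import *
im,W,c=cloud("side"); cv2.imwrite("pics/s1.png",cv2.resize(im[150:340,220:400,::-1],(568,600)))
```

```text
(no output)
```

View pics/s1.png

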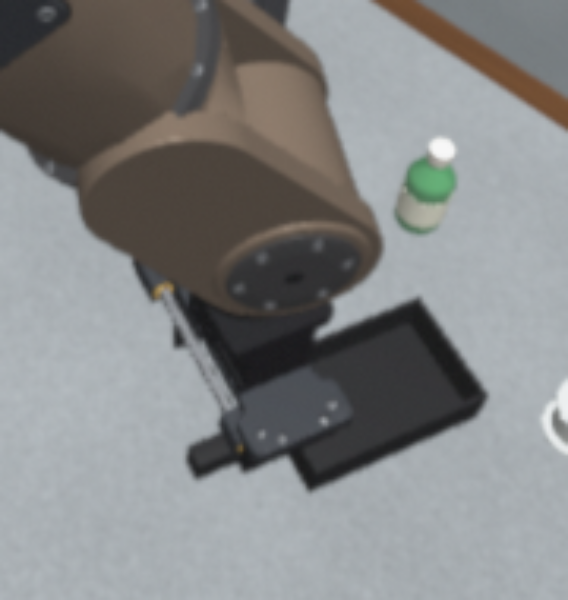

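The gripper is over the handle, with its end showing at (210,455). The long side of the gripper body lies along the closing direction. Next I descend and grip.

Emit:
carry_out(series=[[0, 0, 0.05, 0, 1], [0, 0, 0.09, 0, 1], [0, 0, 0.112, 0, 1], [0, 0, 0.112, 0, 1], [0, 0, 0.112, 0, 1], [0, 0, 0.112, 0, 0], [0, 0, 0.112, 0, 0], [0, 0, 0.112, 0, 0], [0, 0, 0.112, 0, 0], [0, 0, 0.112, 0, 0], [0, 0, 0.112, 0, 0], [0, 0, 0.112, 0, 0], [0, 0, 0.112, 0, 0]])

```text
t: 4.28
eef_pos: [434.6, -219.7, 202.7]
tcp_rot: [3.141, -0.0, 2.816]
ft_force: [0.8, -0.5, 0.2]
opening: 0.217
grip_force: 0.2
```

Emit:
carry_out(series=[[0, 0, 0, 0, 0], [0, 0, 0, 0, 0], [0, 0, 0, 0, 0], [0.004, 0.015, 0, -1.2, 0], [0.008, 0.033, 0, -2.4, 0], [0.013, 0.051, 0, -3.6, 0], [0.018, 0.069, 0, -4.8, 0], [0.022, 0.087, 0, -6, 0], [0.027, 0.105, 0, -7.5, 0], [0.032, 0.125, 0, -8.7, 0], [0.037, 0.144, 0, -10.2, 0], [0.042, 0.163, 0, -11.5, 0], [0.047, 0.182, 0, -12.8, 0], [0.052, 0.201, 0, -14, 0], [0.056, 0.22, 0, -15.4, 0], [0.06, 0.235, 0, -16.5, 0], [0.062, 0.244, 0, -17.1, 0], [0.064, 0.249, 0, -17.5, 0], [0.064, 0.249, 0, -17.5, 0], [0.064, 0.249, 0, -17.5, 0]])

```text
t: 6.78
eef_pos: [453.6, 36.5, 202.7]
tcp_rot: [3.142, -0.0, 3.121]
ft_force: [0.7, 0.7, -1.8]
opening: 0.206
grip_force: 30.0
```

Run:
```python
from h import *
print(env.state()["grip_force"])
im,W,c=cloud("top"); np.save("top2.npy",W); cv2.imwrite("top2_raw.png",im[...,::-1]); cv2.imwrite("pics/t2.png",cv2.resize(im[90:260,180:420,::-1],(768,544)))
im,W,c=cloud("side"); np.save("side2.npy",W); cv2.imwrite("side2_raw.png",im[...,::-1]); cv2.imwrite("pics/s2.png",cv2.resize(im[100:260,200:360,::-1],(600,600)))
```

```text
29.97793883085251
```

View pics/s2.png

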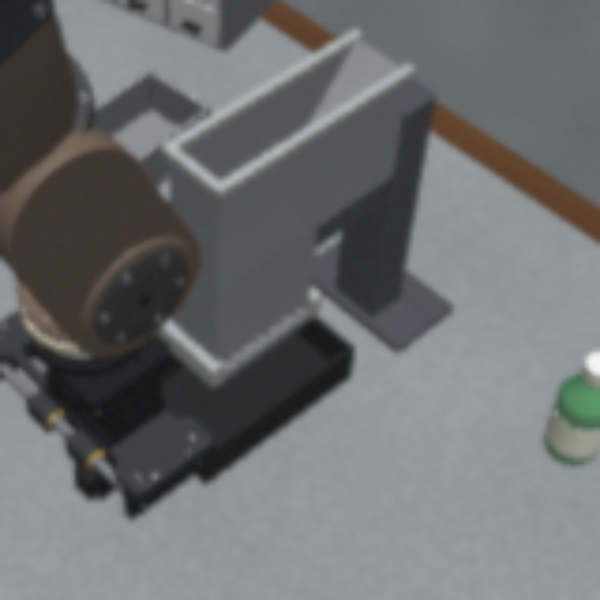

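View pics/t2.png

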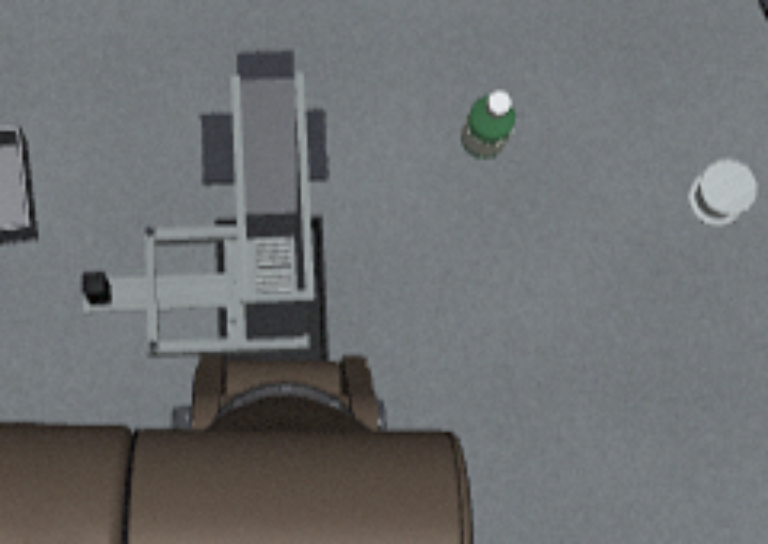

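The side view shows the tray under the chute, with its far right corner at (350,355). The top view shows its far edge at y≈219, running from x≈218 to x≈325.

Run:
```python
from h import *
c=env.get_calibration("top");K=np.array(c["intrinsics"]);T=np.array(c["cam_to_world"])
def ray(u,v,z):
    d=T[:3,:3]@np.array([(u-K[0,2])/K[0,0],-(v-K[1,2])/K[1,1],-1]);return (T[:3,3]+d*(z-T[2,3])/d[2]).round(1)
for x,y in((325,219),(326,355),(218,221),(218,330)):print(ray(180+x/3.2,90+y/3.2,40))
im=cv2.imread("top2_raw.png").max(2)
for v in(162,185,192):print(v,im[v,244:290].tolist())
S=np.load("side2.npy"); g=cv2.imread("side2_raw.png").max(2)
m=(g<70)&(S[...,2]>34)&(S[...,2]<46)&(S[...,0]>560)&(S[...,0]<720)&(S[...,1]>-80)&(S[...,1]<120)
p=S[m]; print(len(p),p[:,:2].min(0),p[:,:2].max(0),np.percentile(p[:,:2],[2,98],axis=0))
```

```text
[669.2 -21.2  40. ]
[540.6 -13.4  40. ]
[673.1  78.6  40. ]
[569.7  84.1  40. ]
162 [149, 154, 154, 152, 149, 154, 151, 153, 153, 152, 152, 156, 158, 43, 52, 52, 49, 51, 51, 50, 53, 53, 53, 49, 53, 49, 55, 54, 47, 47, 101, 157, 162, 95, 27, 22, 43, 136, 128, 127, 127, 129, 132, 125, 127, 126]
185 [145, 143, 138, 143, 132, 135, 137, 156, 150, 150, 153, 140, 99, 46, 52, 49, 43, 51, 41, 48, 45, 49, 47, 53, 51, 54, 55, 50, 47, 50, 51, 50, 44, 48, 45, 53, 26, 50, 129, 128, 127, 127, 122, 119, 120, 123]
192 [129, 125, 132, 133, 67, 33, 44, 166, 155, 152, 150, 154, 131, 46, 50, 53, 53, 51, 52, 51, 55, 51, 56, 56, 53, 52, 56, 54, 53, 57, 57, 50, 43, 51, 52, 52, 21, 45, 112, 126, 125, 122, 121, 128, 129, 124]
88 [560.91126755 -19.87222357] [673.16877292  26.73850099] [[562.37860191 -19.6205906 ]
 [672.62409718  22.38377821]]
```

The tray centre measures about (592,33), against the chute at (594,34), so it is in place. I release, lift, and go to above the gate handle.

Emit:
carry_out(series=[[0, 0, 0, 0, 1], [0, 0, 0, 0, 1], [0, 0, 0, 0, 1], [0, 0, 0, 0, 1], [0, 0, -0.03, 0, 1], [0, 0, -0.08, 0, 1], [0, 0, -0.14, 0, 1], [0, 0, -0.2, 0, 1], [0, 0, -0.26, 0, 1], [0, 0, -0.29, 0, 1], [0.007, 0.05, -0.29, 10, 1], [0.007, 0.1, -0.29, 20, 1], [0.007, 0.15, -0.29, 30, 1], [0.007, 0.15, -0.29, 40, 1], [-0.03, 0.15, -0.29, 50, 1], [-0.08, 0.152, -0.29, 60, 1], [-0.12, 0.152, -0.29, 70, 1], [-0.14, 0.152, -0.29, 80, 1], [-0.14, 0.152, -0.29, 90, 1], [-0.14, 0.152, -0.29, 90, 1]])

```text
t: 9.38
eef_pos: [596.8, 185.8, 492.3]
tcp_rot: [-3.141, 0.0, 1.552]
ft_force: [-0.1, 0.1, -0.0]
opening: 0.996
grip_force: 0.0
```

Emit:
carry_out(series=[[0, 0, 0.05, 0, 1], [0, 0, 0.1, 0, 1], [0, 0, 0.14, 0, 1], [0, 0, 0.17, 0, 1], [0, 0, 0.195, 0, 1], [0, 0, 0.195, 0, 1], [0, 0, 0.195, 0, 0], [0, 0, 0.195, 0, 0], [0, 0, 0.195, 0, 0], [0, 0, 0.195, 0, 0], [0, 0, 0.195, 0, 0], [0, 0, 0.195, 0, 0], [0, 0, 0.195, 0, 0], [0, 0, 0.195, 0, 0], [0, 0, 0.195, 0, 0], [0, 0, 0.195, 0, 0], [0, 0, 0.195, 0, 0]])

```text
t: 11.5
eef_pos: [597.8, 185.8, 297.8]
tcp_rot: [3.138, -0.001, 1.551]
ft_force: [10.8, -0.7, -4.9]
opening: 0.211
grip_force: 30.0
```

Emit:
carry_out(series=[[0.006, 0, 0, 0, 0], [0.012, 0, 0, 0, 0], [0.018, 0, 0, 0, 0], [0.024, 0, 0, 0, 0], [0.03, 0, 0, 0, 0], [0.036, 0, 0, 0, 0], [0.042, 0, 0, 0, 0], [0.048, 0, 0, 0, 0], [0.054, 0, 0, 0, 0], [0.058, 0, 0, 0, 0], [0.06, 0, 0, 0, 0], [0.06, 0, 0, 0, 0]])

```text
t: 13.0
eef_pos: [599.0, 245.7, 297.8]
tcp_rot: [3.138, -0.0, 1.551]
ft_force: [9.7, -1.3, -4.2]
opening: 0.206
grip_force: 30.0
```

Emit:
carry_out(series=[[0.001, 0, 0, 0, 0], [0.002, 0, 0, 0, 0], [0.003, 0, 0, 0, 0], [0.004, 0, 0, 0, 0], [0.005, 0, 0, 0, 0], [0.006, 0, 0, 0, 0], [0.006, 0, 0, 0, 0]])

```text
t: 13.88
eef_pos: [599.2, 249.7, 297.7]
tcp_rot: [3.14, 0.003, 1.55]
ft_force: [9.4, -17.9, -0.7]
opening: 0.207
grip_force: 30.0
```

The pull force has risen to 18 N and the hand has stalled 2 mm short of the command, so the gate is against its stop. I open and lift clear.

Emit:
carry_out(series=[[0, 0, 0, 0, 1], [0, 0, 0, 0, 1], [0, 0, 0, 0, 1], [0, 0, 0, 0, 1], [0, 0, -0.03, 0, 1], [0, 0, -0.08, 0, 1], [0, 0, -0.14, 0, 1], [0, 0, -0.19, 0, 1], [0.05, 0, -0.19, 0, 1], [0.1, 0.05, -0.19, 0, 1], [0.15, 0.1, -0.19, 0, 1], [0.2, 0.15, -0.19, 0, 1], [0.2, 0.15, -0.19, 0, 1]])

```text
t: 15.5
eef_pos: [753.0, 450.8, 485.8]
tcp_rot: [-3.14, 0.0, 1.552]
ft_force: [-0.2, -0.0, 0.4]
opening: 1.005
grip_force: 0.0
```

Run:
```python
from h import *
im,W,c=cloud("top"); cv2.imwrite("pics/t3.png",cv2.resize(im[90:260,180:420,::-1],(768,544)))
g=im.max(2);v,u=np.mgrid[:384,:512]
m=(u>170)&(u<225)&(v>150)&(v<210)&(g<50)&(W[...,2]>135)&(W[...,2]<152); print(m.sum(),W[m].mean(0))
im,W,c=cloud("side"); cv2.imwrite("pics/s3.png",cv2.resize(im[100:260,200:360,::-1],(600,600)))
```

```text
49 [597.52930781 250.05423179 142.3271743 ]
```

View pics/t3.png

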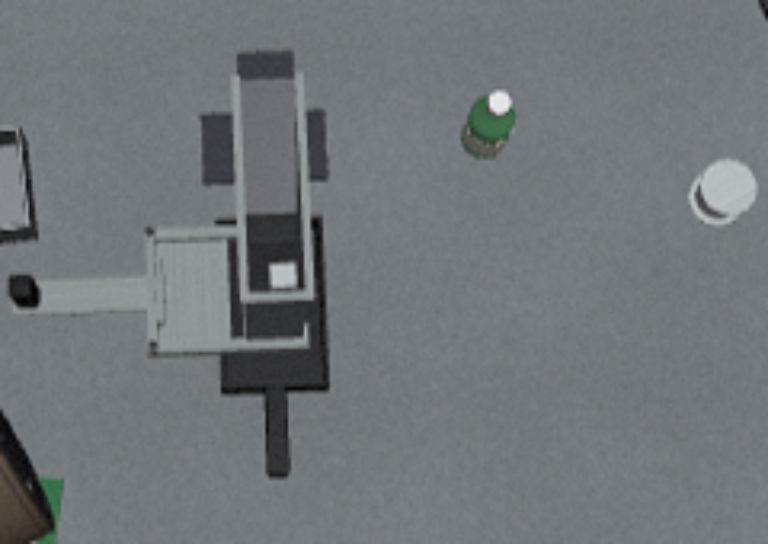

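View pics/s3.png

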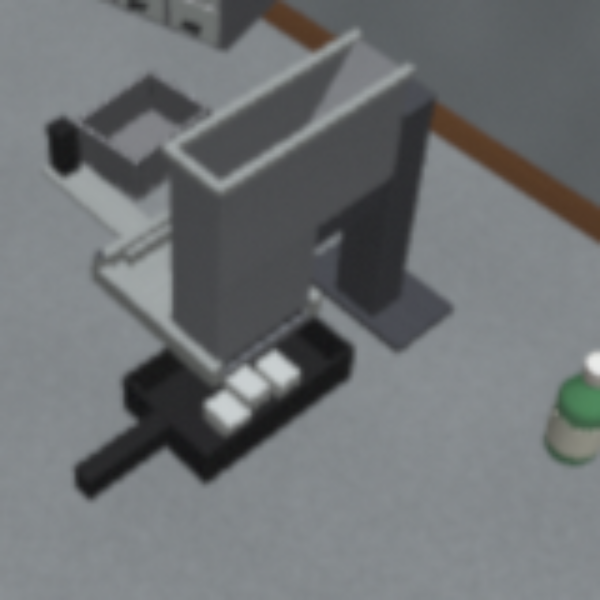

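All three heat sinks lie in the tray, at (227,410), (247,385) and (277,372) in the side view. The gate handle has moved from y=187 to y=250 mm, which puts it at the stop. The tray is still under the chute and the bystanders in view have not moved.

```bash
python3 -c "
from cell import env
print(env.job_done())"
```

```text
the job is handed in; nothing more can be done
None
```

The job is handed in: the tray is centred under the chute to within about 3 mm, the gate is drawn out against its stop, all three heat sinks are in the tray, and the arm took about 16 s.

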